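# Set the stock tags of the dropper bins

### The arm

A 7-joint arm with a two-finger parallel gripper is mounted at the origin on a cart in front of the work surface, level with it; the furniture and walls round the work are solid. World frame = base frame: x ahead of the robot, y to its left, z up, the work surface at z = 0. Lengths are in m, angles in degrees, forces in N, time in s.
With the tool pointing down it reaches from about 0.4 to 0.875 m from the base axis. Payload 6.5 kg.
Tool frame: the origin (TCP) lies midway between the tips of the shut fingers; the grasp point (between the pads) lies 19 mm behind it (tcp_to_grasp is the distance from the TCP to the grasp point, in m); z points along the fingers, y is the line along which they close (so a half turn about z gives the same grasp; the last joint's range is limited). The gripper opens to 85 mm and grips with 20 to 120 N. Pads are 22 mm wide; open, the fingers measure 114 mm over their backs; the gripper's body (76 mm by 85 mm) begins 54 mm behind the grasp point. The pads swing forward as they close: fully open they stand 13 mm farther back than shut.
Start: joints at [-80.627, 30.733, -0.252, 88.115, 0.149, 61.152, -4.079], TCP at [0.148, 0.633, 0.231] pointing down, gripper open.
Joint ranges: [-154.64, 154.64], [-21.42, 123.67], [-72.66, 72.17], [13.99, 137.28], [-74.86, 254.86], [10.95, 109.41], [-158.01, 158.01]. Speed limits (degrees/s): [136.94, 136.94, 180, 180, 180, 180, 180].

### API

Orientations are given as a 3x3 rotation matrix whose columns are the frame's x, y, z axes.
In Python, from workcell import get_obs, snapshot, job_done, tcp_to_grasp gives the robot as it stands.
- The arm moves only by the tool step_arm, never from a script. Its argument "increments" is a list of rows, each an object of numbers: "ax", "ay", "az": the turn, a rotation vector about the tool's x, y, z in degrees; "x", "y", "z": the shift along the tool's x, y, z in mm; "claw": the closure, from -1 (fully open) to 1 (shut). In form: [{"ax": .., "ay": .., "az": .., "x": .., "y": .., "z": .., "claw": ..}, ...]. A call has 1 to 20 rows; each row shifts and turns the commanded pose from where the row before left it, along the tool's axes as they then stand; what a row does not reach is not made up. A row lasts 1/8 s, in which the tool goes at most 62.5 mm and 10.7 degrees, less where a joint would pass 70% of its speed; a pose out of reach is approached as far as the arm can. A call with a gripper value outside its range is refused whole. The fingers move at their own pace and stop on an object; "squeeze" is the grip in N (left out, the last holds). Time passes only in rows, so rows that do not move let the fingers close. It gives the time, the measured TCP pose, the force, the opening and the grip force at its end, in the units of the state.
- get_obs(): the state, without advancing time (a new reading comes with each control period).
- snapshot(name): name is "scene" or "side" or "wrist"; returns a dict with "color" (400x640x3 uint8, blue, green, red), "fov_y" (degrees; the focal length in pixels is half the picture's height over the tangent of half this angle, whatever the lens; pixels are square), "cx", "cy" (the principal point, pixels), "rvec" (rotation vector, rad) and "tvec" (3), from world to camera coordinates, as OpenCV has them. Camera axes: x right, y down, z forward; pixel columns grow to the right and rows downward; lengths in m; the calibration is good to about 2 mm. A picture is of the moment at which its call begins. There is no depth.
- job_done(): hands the job in; it is judged then, once.
The state is a dict: "time": time; "joints": joint angles; "dq": joint speeds; "joint_efforts": joint torques, N m; "tool_pos": TCP position; "eef_rot": TCP orientation; "wrist_force": force on the tool from outside, world axes, zero at the start; "torque": the same for the moment, N m; "grip_width": finger opening in m; "grip_force": force on a finger pad.
Only numpy, scipy, OpenCV 4.12 (cv2) and the standard library are available. Lean on these libraries where they do the work, as an engineer would, in place of code of your own. Each camera call takes 0.05 s, during which the arm holds its last target. There are 200 camera calls.

### The job

Each of the four little bins on the board has a hinged stock tag in front of it, and a bin is full when both of its compartments hold a dropper bottle. With the fingertips, gently push over the tags that are wrong, so that only the full bins' tags lean back toward their bin (ring face showing) and the tags of all other bins lean toward you (bar face showing). Pinch nothing, and do not lift or shift any bottle, the tape or the pen.

Things in the scene. Friction and masses are not known exactly. Their poses are not given: they have to be found in the camera images.
- board: flat dark grey board, 210 (x) x 380 (y) x 8 mm, fixed for the run; origin at the centre of its underside, +x points away from the robot across the board. Four lanes 90 mm apart in y, parted by thin metal lines: in every lane a tag stands near the robot's edge and a bin behind it
- tag_1: fixed metal holder of a tag, 26 x 60 mm (y), 22 mm high, on the board; any tag may be in any lane. Origin at the centre of its underside (8 mm above the worktop), +x points to the bin of its lane, whose centre lies 115 mm off. The tag's hinge axis runs along y, 14 mm above this origin (22 mm above the worktop)
- leaf_1 (a joint): angle (rad) of the tag in tag_1: white leaf 50 mm wide, 58 long, 4 thick, 30 g. 0 = leans 0.61 from upright toward the robot (-x), raised bar on the upper face; 0.61 = upright; 1.22 = leans back to the bin (+x), raised ring on the upper face. At both ends its upper edge is 33 mm from the axis in x, 70 mm above the worktop. Swings nearly freely; past upright it falls to the stop by its weight
- tag_2: fixed metal holder of a tag, 26 x 60 mm (y), 22 mm high, on the board; any tag may be in any lane. Origin at the centre of its underside (8 mm above the worktop), +x points to the bin of its lane, whose centre lies 115 mm off. The tag's hinge axis runs along y, 14 mm above this origin (22 mm above the worktop)
- leaf_2 (a joint): angle (rad) of the tag in tag_2: white leaf 50 mm wide, 58 long, 4 thick, 30 g. 0 = leans 0.61 from upright toward the robot (-x), raised bar on the upper face; 0.61 = upright; 1.22 = leans back to the bin (+x), raised ring on the upper face. At both ends its upper edge is 33 mm from the axis in x, 70 mm above the worktop. Swings nearly freely; past upright it falls to the stop by its weight
- tag_3: fixed metal holder of a tag, 26 x 60 mm (y), 22 mm high, on the board; any tag may be in any lane. Origin at the centre of its underside (8 mm above the worktop), +x points to the bin of its lane, whose centre lies 115 mm off. The tag's hinge axis runs along y, 14 mm above this origin (22 mm above the worktop)
- leaf_3 (a joint): angle (rad) of the tag in tag_3: white leaf 50 mm wide, 58 long, 4 thick, 30 g. 0 = leans 0.61 from upright toward the robot (-x), raised bar on the upper face; 0.61 = upright; 1.22 = leans back to the bin (+x), raised ring on the upper face. At both ends its upper edge is 33 mm from the axis in x, 70 mm above the worktop. Swings nearly freely; past upright it falls to the stop by its weight
- tag_4: fixed metal holder of a tag, 26 x 60 mm (y), 22 mm high, on the board; any tag may be in any lane. Origin at the centre of its underside (8 mm above the worktop), +x points to the bin of its lane, whose centre lies 115 mm off. The tag's hinge axis runs along y, 14 mm above this origin (22 mm above the worktop)
- leaf_4 (a joint): angle (rad) of the tag in tag_4: white leaf 50 mm wide, 58 long, 4 thick, 30 g. 0 = leans 0.61 from upright toward the robot (-x), raised bar on the upper face; 0.61 = upright; 1.22 = leans back to the bin (+x), raised ring on the upper face. At both ends its upper edge is 33 mm from the axis in x, 70 mm above the worktop. Swings nearly freely; past upright it falls to the stop by its weight
- bin_a: open grey bin, 42 (x) x 78 (y) x 30 mm, 3 mm walls, fixed on the board, split into two compartments side by side in y (centres 19 mm either side of the middle); any bin may be in any lane, behind its tag. Origin at the centre of its underside, same axes as the board. From its near wall to the edge of a tag leaning back there are 61 mm free
- bin_b: open grey bin, 42 (x) x 78 (y) x 30 mm, 3 mm walls, fixed on the board, split into two compartments side by side in y (centres 19 mm either side of the middle); any bin may be in any lane, behind its tag. Origin at the centre of its underside, same axes as the board. From its near wall to the edge of a tag leaning back there are 61 mm free
- bin_c: open grey bin, 42 (x) x 78 (y) x 30 mm, 3 mm walls, fixed on the board, split into two compartments side by side in y (centres 19 mm either side of the middle); any bin may be in any lane, behind its tag. Origin at the centre of its underside, same axes as the board. From its near wall to the edge of a tag leaning back there are 61 mm free
- bin_d: open grey bin, 42 (x) x 78 (y) x 30 mm, 3 mm walls, fixed on the board, split into two compartments side by side in y (centres 19 mm either side of the middle); any bin may be in any lane, behind its tag. Origin at the centre of its underside, same axes as the board. From its near wall to the edge of a tag leaning back there are 61 mm free
- dropper_p: loose dropper bottle, 29 mm across, 85 mm tall, white body and pointed coloured cap (the colours mean nothing), standing in a compartment of some bin; origin at the centre of its underside. Its top is about 96 mm above the worktop
- dropper_q: loose dropper bottle, 29 mm across, 85 mm tall, white body and pointed coloured cap (the colours mean nothing), standing in a compartment of some bin; origin at the centre of its underside. Its top is about 96 mm above the worktop
- dropper_r: loose dropper bottle, 29 mm across, 85 mm tall, white body and pointed coloured cap (the colours mean nothing), standing in a compartment of some bin; origin at the centre of its underside. Its top is about 96 mm above the worktop
- dropper_s: loose dropper bottle, 29 mm across, 85 mm tall, white body and pointed coloured cap (the colours mean nothing), standing in a compartment of some bin; origin at the centre of its underside. Its top is about 96 mm above the worktop
- dropper_t: loose dropper bottle, 29 mm across, 85 mm tall, white body and pointed coloured cap (the colours mean nothing), standing in a compartment of some bin; origin at the centre of its underside. Its top is about 96 mm above the worktop
- amber_bottle: bystander: small loose brown bottle with a white cap, 48 x 50 x 99 mm; origin at the centre of its underside
- tape: bystander: loose roll of tape lying flat, 62 mm across, 18 mm high; origin at the centre of its underside
- pen: bystander: loose marker pen lying down, 131 x 10 x 12 mm, long axis its y; origin under its middle

How it is judged (in metres and radians):
At the end, for the whole second after the job is handed in: Each tag whose lane holds a full bin (two dropper bottles) rests leaning back (joint above 1.10 rad), every other tag rests leaning toward the robot (below 0.12 rad), all tags still; the bottles upright and all loose things within 15 mm of where they began ((((horizontal distance between tag_1 and bin_a below 0.13 m or horizontal distance between tag_1 and bin_b below 0.13 m) and value of joint leaf_1 above 1.1 rad) or (not (horizontal distance between tag_1 and bin_a below 0.13 m or horizontal distance between tag_1 and bin_b below 0.13 m) and value of joint leaf_1 below 0.12 rad)) and (((horizontal distance between tag_2 and bin_a below 0.13 m or horizontal distance between tag_2 and bin_b below 0.13 m) and value of joint leaf_2 above 1.1 rad) or (not (horizontal distance between tag_2 and bin_a below 0.13 m or horizontal distance between tag_2 and bin_b below 0.13 m) and value of joint leaf_2 below 0.12 rad)) and (((horizontal distance between tag_3 and bin_a below 0.13 m or horizontal distance between tag_3 and bin_b below 0.13 m) and value of joint leaf_3 above 1.1 rad) or (not (horizontal distance between tag_3 and bin_a below 0.13 m or horizontal distance between tag_3 and bin_b below 0.13 m) and value of joint leaf_3 below 0.12 rad)) and (((horizontal distance between tag_4 and bin_a below 0.13 m or horizontal distance between tag_4 and bin_b below 0.13 m) and value of joint leaf_4 above 1.1 rad) or (not (horizontal distance between tag_4 and bin_a below 0.13 m or horizontal distance between tag_4 and bin_b below 0.13 m) and value of joint leaf_4 below 0.12 rad)) and velocity of joint leaf_1 between -0.1 and 0.1 rad/s and velocity of joint leaf_2 between -0.1 and 0.1 rad/s and velocity of joint leaf_3 between -0.1 and 0.1 rad/s and velocity of joint leaf_4 between -0.1 and 0.1 rad/s and distance of each of dropper_p, dropper_q, dropper_r, dropper_s, dropper_t, amber_bottle, tape, pen from where it was at the start of the episode below 0.015 m and angle between each of dropper_p, dropper_q, dropper_r, dropper_s, dropper_t, amber_bottle's own z axis and vertical below 0.15 rad); the robot touches nothing.
It fails at once if a loose thing is lifted or shifted by more than 15 mm (distance of any of dropper_p, dropper_q, dropper_r, dropper_s, dropper_t, amber_bottle, tape, pen from where it was at the start of the episode above 0.015 m).
It fails at once if a tag or its holder is pinched or pushed with more than 20 N (contact force between the fingers and tag_1 above 20 N or contact force between the fingers and tag_2 above 20 N or contact force between the fingers and tag_3 above 20 N or contact force between the fingers and tag_4 above 20 N).
It also fails if it takes over 48 s, if anything falls off the work surface, if the arm or the gripper's body presses on something with over 40 N, if the wrist force passes 120 N, or if a joint passes its speed limit or range.

## Working session

There is one attempt and no reset: what is moved stays moved. The work goes in short steps, Python scripts to look and compute and a tool call to move; the robot and the scene stay as the last step left them, time stands still between calls to the robot, and variables do not carry over. Pictures are saved under pics/ and viewed, at most 10 in all, crops included, and the job is handed in when it is done.

Besides the shell and the picture viewer there is one more tool, called by a JSON object that holds its "op" and its "data", one argument or row to a line. step_arm: Moves the arm, as the interface text tells. Its arguments: {"type":"object","properties":{"increments":{"type":"array","items":{"type":"object","properties":{"ax":{"type":"number"},"ay":{"type":"number"},"az":{"type":"number"},"x":{"type":"number"},"y":{"type":"number"},"z":{"type":"number"},"claw":{"type":"number"}}}},"squeeze":{"type":"number"}},"required":["increments"]}

```bash
mkdir -p pics; python3 - <<'E'
from workcell import *
import cv2,numpy as np,pickle
d={}
for n in("scene","side","wrist"):
    s=snapshot(n);d[n]=s;cv2.imwrite(f"pics/{n}0.png",s["color"]);print(n,s["fov_y"],s["cx"],s["cy"],s["rvec"],s["tvec"])
pickle.dump(d,open("s0.pkl","wb"))
o=get_obs();print(o["time"],o["tool_pos"],o["eef_rot"])
E
```

```text
scene 50.850234626192375 315.92565140668785 197.46285054785457 [ 2.09473303 -0.6395673   0.3616357 ] [-0.41106449  0.20840577  0.96633647]
side 56.11788460486048 325.35230379255586 201.34418946135312 [ 0.02565347  2.82957736 -1.35213746] [0.52708958 0.02194681 0.99609724]
wrist 67.7213783889247 320.489775031185 195.25357949549579 [-2.24751775 -1.78363533 -0.29218913] [-0.64801384 -0.04208124  0.38133158]
0.15 [0.14793996 0.63244074 0.23060965] [[-9.73728243e-01  2.27713116e-01 -2.11362879e-04]
 [ 2.27713192e-01  9.73727323e-01 -1.34227894e-03]
 [-9.98447112e-05 -1.35514504e-03 -9.99999077e-01]]
```

View pics/scene0.png

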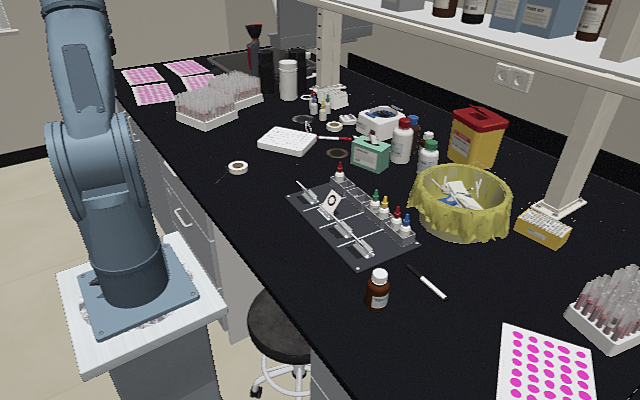

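View pics/side0.png

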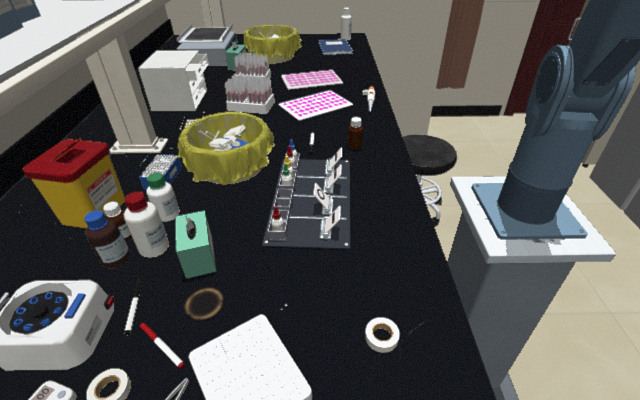

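```bash
python3 - <<'E'
import cv2,pickle,numpy as np
d=pickle.load(open("s0.pkl","rb"))
a=d["scene"]["color"][155:280,280:425]; b=d["side"]["color"][130:255,255:360]
a=cv2.resize(a,None,fx=4.6,fy=4.6,interpolation=cv2.INTER_CUBIC)
b=cv2.resize(b,None,fx=4.7,fy=4.7,interpolation=cv2.INTER_CUBIC)
cv2.imwrite("pics/a1.png",a);cv2.imwrite("pics/b1.png",b)
E
```

```text
(no output)
```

View pics/a1.png

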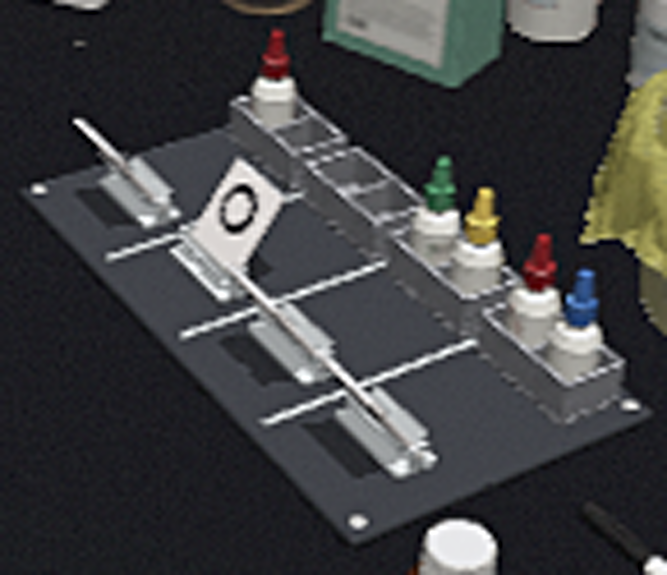

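View pics/b1.png

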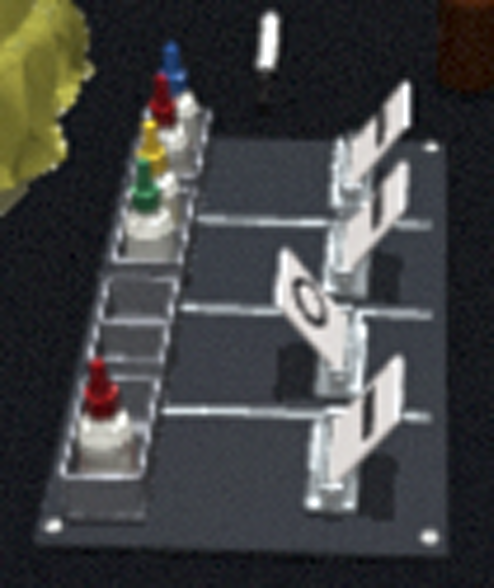

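```bash
cat > h.py <<'E'
import cv2,numpy as np
def ray(s,u,v):
    R=cv2.Rodrigues(np.array(s["rvec"],float))[0];t=np.array(s["tvec"],float).ravel()
    f=200/np.tan(np.radians(s["fov_y"]/2)); d=R.T@np.array([(u-s["cx"])/f,(v-s["cy"])/f,1.]);return -R.T@t,d
def plane(s,u,v,z):
    c,d=ray(s,u,v);return c+d*(z-c[2])/d[2]
E
python3 - <<'E'
import pickle,numpy as np,cv2
from h import *
d=pickle.load(open("s0.pkl","rb"))
def cen(s,x,y):
    g=s["color"].min(2).astype(float);xi,yi=int(round(x)),int(round(y))
    p=g[yi-3:yi+4,xi-3:xi+4];w=np.clip(p-100,0,None);Y,X=np.mgrid[yi-3:yi+4,xi-3:xi+4]
    return (w*X).sum()/w.sum(),(w*Y).sum()/w.sum()
for n,sc,ox,oy,pts in(("scene",4.6,280,155,[(38,189),(357,521),(630,405)]),("side",4.7,255,130,[(430,537),(431,147),(53,526)])):
    P=[]
    for x,y in pts:
        u,v=cen(d[n],x/sc+ox-.4,y/sc+oy-.4);P.append(plane(d[n],u,v,.009));print(n,u,v,P[-1])
    print([np.linalg.norm(P[i]-P[j]) for i,j in((0,1),(1,2),(0,2))])
# leaf edge corners, side view & scene, z=.07
s=d["side"]
for n,x,y in(("bar L1 side far/near",403,357),("",385,432),("ring L2",283,250),("",275,297),("bar L3",408,165),("bar L4",410,85)):
    print(n,plane(s,x/4.7+255-.4,y/4.7+130-.4,.07))
E
```

```text
scene 287.97341513292434 195.67075664621677 [0.48151011 0.12487808 0.009     ]
scene 357.36961722488036 267.98325358851673 [ 0.45906674 -0.23514263  0.009     ]
scene 416.5648734177215 242.6376582278481 [ 0.64910849 -0.24700627  0.009     ]
[np.float64(0.3607195860566083), np.float64(0.19041169200950425), np.float64(0.4079058585579839)]
side 345.9100391134289 243.83572359843546 [0.48074699 0.12650186 0.009     ]
side 346.2843450479233 160.83386581469648 [ 0.45807035 -0.23336285  0.009     ]
side 266.0 241.37794117647059 [0.67042112 0.11468605 0.009     ]
[np.float64(0.36057848199799886), np.float64(0.4077142229673131), np.float64(0.1900418062674473)]
bar L1 side far/near [0.49200639 0.05815214 0.07      ]
 [0.50350189 0.11512693 0.07      ]
ring L2 [ 0.55375021 -0.03580115  0.07      ]
 [0.55781375 0.00661926 0.07      ]
bar L3 [ 0.48050224 -0.11927953  0.07      ]
bar L4 [ 0.47464884 -0.21036801  0.07      ]
```

{"op": "step_arm", "data": {
  "increments": [
    {"az":-4.8,"claw":1},
    {"az":-4.8,"claw":1},
    {"x":-26.5,"y":-34.5,"claw":1},
    {"x":-26.5,"y":-34.5,"claw":1},
    {"x":-26.5,"y":-34.5,"claw":1},
    {"x":-26.5,"y":-34.5,"claw":1},
    {"x":-26.5,"y":-34.5,"claw":1},
    {"x":-26.5,"y":-34.5,"claw":1},
    {"x":-26.5,"y":-34.5,"claw":1},
    {"x":-26.5,"y":-34.5,"claw":1}
  ]
}}

```text
validation failed for argument at $.in...
```

{"op": "step_arm", "data": {
  "increments": [
    {"ax":0,"ay":0,"az":-4.8,"x":0,"y":0,"z":0,"claw":1},
    {"ax":0,"ay":0,"az":-4.8,"x":0,"y":0,"z":0,"claw":1},
    {"ax":0,"ay":0,"az":0,"x":-26.5,"y":-34.5,"z":0,"claw":1},
    {"ax":0,"ay":0,"az":0,"x":-26.5,"y":-34.5,"z":0,"claw":1},
    {"ax":0,"ay":0,"az":0,"x":-26.5,"y":-34.5,"z":0,"claw":1},
    {"ax":0,"ay":0,"az":0,"x":-26.5,"y":-34.5,"z":0,"claw":1},
    {"ax":0,"ay":0,"az":0,"x":-26.5,"y":-34.5,"z":0,"claw":1},
    {"ax":0,"ay":0,"az":0,"x":-26.5,"y":-34.5,"z":0,"claw":1}
  ]
}}

```text
time: 1.15
tool_pos: [0.2945, 0.415, 0.2312]
eef_rot: [[-0.998, 0.062, -0.0], [0.062, 0.998, -0.0], [0.0, -0.0, -1.0]]
wrist_force: [0.6, -0.7, -0.1]
grip_width: -0.0
grip_force: 0.0
```

{"op": "step_arm", "data": {
  "increments": [
    {"ax":0,"ay":0,"az":0,"x":-26.5,"y":-34.5,"z":0,"claw":1},
    {"ax":0,"ay":0,"az":0,"x":-26.5,"y":-34.5,"z":0,"claw":1},
    {"ax":0,"ay":0,"az":0,"x":-26.5,"y":-34.5,"z":0,"claw":1},
    {"ax":0,"ay":0,"az":0,"x":-26.5,"y":-34.5,"z":0,"claw":1},
    {"ax":0,"ay":0,"az":0,"x":-26.5,"y":-34.5,"z":0,"claw":1},
    {"ax":0,"ay":0,"az":0,"x":-26.5,"y":-34.5,"z":0,"claw":1},
    {"ax":0,"ay":0,"az":0,"x":-26.5,"y":-34.5,"z":0,"claw":1},
    {"ax":0,"ay":0,"az":0,"x":-26.5,"y":-34.5,"z":0,"claw":1},
    {"ax":0,"ay":0,"az":0,"x":-26.5,"y":-34.5,"z":0,"claw":1},
    {"ax":0,"ay":0,"az":0,"x":-26.5,"y":-34.5,"z":0,"claw":1},
    {"ax":0,"ay":0,"az":0,"x":-26.5,"y":-34.5,"z":0,"claw":1},
    {"ax":0,"ay":0,"az":0,"x":0,"y":0,"z":0,"claw":1},
    {"ax":0,"ay":0,"az":0,"x":0,"y":0,"z":0,"claw":1}
  ]
}}

```text
time: 2.78
tool_pos: [0.5607, 0.0201, 0.2309]
eef_rot: [[-0.998, 0.062, -0.001], [0.062, 0.998, 0.0], [0.001, 0.0, -1.0]]
wrist_force: [-0.4, 1.5, 0.3]
grip_width: -0.0
grip_force: 0.0
```

```bash
python3 - <<'E'
from workcell import *
from h import *
import pickle
o=get_obs();print(o["joints"],o["tool_pos"])
s=snapshot("wrist");cv2.imwrite("pics/w1.png",s["color"])
d=pickle.load(open("s0.pkl","rb"));print("amber",plane(d["scene"],377,307,0))
C=np.array([.5649,-.0606]);p=np.array(o["tool_pos"][:2])-C
print("board frame",p@[.998,-.0622],p@[.0622,.998])
def proj(x,y,z):
    w=C+x*np.array([.998,-.0622])+y*np.array([.0622,.998]);f=200/np.tan(np.radians(s["fov_y"]/2))
    K=np.array([[f,0,s["cx"]],[0,f,s["cy"]],[0,0,1.]])
    return cv2.projectPoints(np.array([[*w,z]]),np.array(s["rvec"],float),np.array(s["tvec"],float),K,None)[0].ravel()
print("L2 edge",proj(-.012,.02,.07),proj(-.012,.07,.07),"bin2 near top",proj(.049,.006,.038),proj(.049,.084,.038),"bar3",proj(-.078,-.07,.07),proj(-.078,-.02,.07))
E
```

```text
[-17.86455433  22.3868188   14.47140447 102.57717767  -6.63706048
  55.91176186  85.74297953] [0.56072836 0.02014215 0.23094346]
amber [ 0.42370024 -0.34839992  0.        ]
board frame -0.00918545914947375 0.08032118759047799
L2 edge [264.01491368 174.88527401] [311.56656459 174.90927948] bin2 near top [260.26445479 216.66818102] [324.26274673 216.70141204] bar3 [168.17358063 109.60642223] [219.16392955 109.63101582]
```

View pics/w1.png

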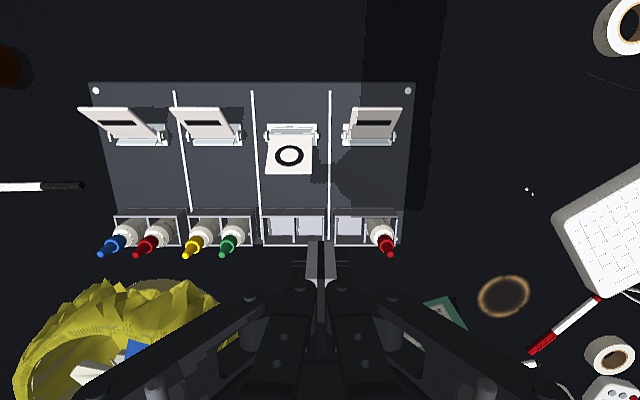

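{"op": "step_arm", "data": {
  "increments": [
    {"ax":0,"ay":0,"az":0,"x":-13.5,"y":-17.5,"z":0,"claw":1},
    {"ax":0,"ay":0,"az":0,"x":-13.5,"y":-17.5,"z":0,"claw":1},
    {"ax":0,"ay":0,"az":0,"x":0,"y":0,"z":20,"claw":1},
    {"ax":0,"ay":0,"az":0,"x":0,"y":0,"z":20,"claw":1},
    {"ax":0,"ay":0,"az":0,"x":0,"y":0,"z":20,"claw":1},
    {"ax":0,"ay":0,"az":0,"x":0,"y":0,"z":20,"claw":1},
    {"ax":0,"ay":0,"az":0,"x":0,"y":0,"z":20,"claw":1},
    {"ax":0,"ay":0,"az":0,"x":0,"y":0,"z":20,"claw":1},
    {"ax":0,"ay":0,"az":0,"x":0,"y":0,"z":20,"claw":1},
    {"ax":0,"ay":0,"az":0,"x":0,"y":0,"z":20,"claw":1},
    {"ax":0,"ay":0,"az":0,"x":0,"y":0,"z":18,"claw":1},
    {"ax":0,"ay":0,"az":0,"x":0,"y":0,"z":0,"claw":1},
    {"ax":0,"ay":0,"az":0,"x":0,"y":0,"z":0,"claw":1}
  ]
}}

```text
time: 4.45
tool_pos: [0.5865, -0.0171, 0.0537]
eef_rot: [[-0.998, 0.062, 0.001], [0.062, 0.998, 0.0], [-0.001, 0.0, -1.0]]
wrist_force: [0.7, 0.3, 0.8]
grip_width: 0.0002
grip_force: 0.0
```

{"op": "step_arm", "data": {
  "increments": [
    {"ax":0,"ay":0,"az":0,"x":4,"y":0,"z":0,"claw":1},
    {"ax":0,"ay":0,"az":0,"x":4,"y":0,"z":0,"claw":1},
    {"ax":0,"ay":0,"az":0,"x":4,"y":0,"z":0,"claw":1},
    {"ax":0,"ay":0,"az":0,"x":4,"y":0,"z":0,"claw":1},
    {"ax":0,"ay":0,"az":0,"x":4,"y":0,"z":0,"claw":1},
    {"ax":0,"ay":0,"az":0,"x":4,"y":0,"z":0,"claw":1},
    {"ax":0,"ay":0,"az":0,"x":4,"y":0,"z":0,"claw":1},
    {"ax":0,"ay":0,"az":0,"x":4,"y":0,"z":0,"claw":1},
    {"ax":0,"ay":0,"az":0,"x":4,"y":0,"z":0,"claw":1},
    {"ax":0,"ay":0,"az":0,"x":4,"y":0,"z":0,"claw":1},
    {"ax":0,"ay":0,"az":0,"x":4,"y":0,"z":0,"claw":1},
    {"ax":0,"ay":0,"az":0,"x":4,"y":0,"z":0,"claw":1},
    {"ax":0,"ay":0,"az":0,"x":4,"y":0,"z":0,"claw":1},
    {"ax":0,"ay":0,"az":0,"x":4,"y":0,"z":0,"claw":1},
    {"ax":0,"ay":0,"az":0,"x":4,"y":0,"z":0,"claw":1},
    {"ax":0,"ay":0,"az":0,"x":3,"y":0,"z":0,"claw":1},
    {"ax":0,"ay":0,"az":0,"x":0,"y":0,"z":0,"claw":1},
    {"ax":0,"ay":0,"az":0,"x":0,"y":0,"z":0,"claw":1}
  ]
}}

```text
time: 6.7
tool_pos: [0.5233, -0.0131, 0.0533]
eef_rot: [[-0.998, 0.062, 0.0], [0.062, 0.998, 0.0], [-0.0, 0.0, -1.0]]
wrist_force: [-0.7, -0.6, -0.5]
grip_width: -0.0003
grip_force: 0.0
```

{"op": "step_arm", "data": {
  "increments": [
    {"ax":0,"ay":0,"az":0,"x":-8,"y":0,"z":0,"claw":1},
    {"ax":0,"ay":0,"az":0,"x":-7,"y":0,"z":0,"claw":1},
    {"ax":0,"ay":0,"az":0,"x":0,"y":0,"z":-20,"claw":1},
    {"ax":0,"ay":0,"az":0,"x":0,"y":0,"z":-20,"claw":1},
    {"ax":0,"ay":0,"az":0,"x":0,"y":0,"z":-20,"claw":1},
    {"ax":0,"ay":0,"az":0,"x":0,"y":0,"z":-20,"claw":1},
    {"ax":0,"ay":0,"az":0,"x":0,"y":0,"z":0,"claw":1},
    {"ax":0,"ay":0,"az":0,"x":26,"y":-30,"z":0,"claw":1},
    {"ax":0,"ay":0,"az":0,"x":26,"y":-30,"z":0,"claw":1},
    {"ax":0,"ay":0,"az":0,"x":26,"y":-30,"z":0,"claw":1},
    {"ax":0,"ay":0,"az":0,"x":0,"y":0,"z":0,"claw":1},
    {"ax":0,"ay":0,"az":0,"x":0,"y":0,"z":0,"claw":1}
  ]
}}

```text
time: 8.2
tool_pos: [0.4552, -0.0987, 0.133]
eef_rot: [[-0.998, 0.062, 0.0], [0.062, 0.998, 0.0], [-0.0, 0.0, -1.0]]
wrist_force: [0.5, 0.4, 0.3]
grip_width: 0.0002
grip_force: 0.0
```

```bash
python3 - <<'E'
from workcell import *
import cv2,numpy as np
s=snapshot("side");b=cv2.resize(s["color"][130:255,255:360],None,fx=4,fy=4,interpolation=cv2.INTER_CUBIC)
cv2.imwrite("pics/b2.png",b)
C=np.array([.5649,-.0606]);p=np.array(get_obs()["tool_pos"][:2])-C
print("board frame",p@[.998,-.0622],p@[.0622,.998])
E
```

```text
board frame -0.10687944506510987 -0.04444050520349793
```

View pics/b2.png

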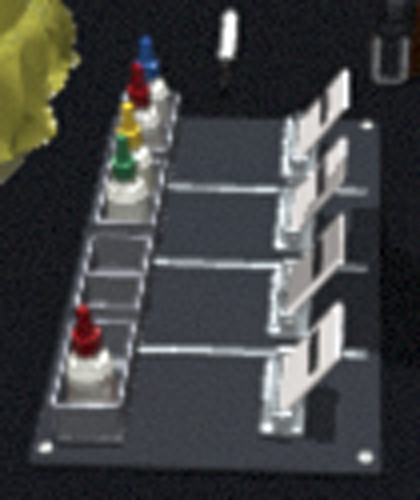

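The view shows lane 2's tag (crop px 315,260) now leaning toward the robot, with the bottles unmoved. Next I'll push over lane 3's tag.

{"op": "step_arm", "data": {
  "increments": [
    {"ax":0,"ay":0,"az":0,"x":0,"y":0,"z":20,"claw":1},
    {"ax":0,"ay":0,"az":0,"x":0,"y":0,"z":20,"claw":1},
    {"ax":0,"ay":0,"az":0,"x":0,"y":0,"z":20,"claw":1},
    {"ax":0,"ay":0,"az":0,"x":0,"y":0,"z":20,"claw":1},
    {"ax":0,"ay":0,"az":0,"x":0,"y":0,"z":0,"claw":1},
    {"ax":0,"ay":0,"az":0,"x":-5,"y":0,"z":0,"claw":1},
    {"ax":0,"ay":0,"az":0,"x":-5,"y":0,"z":0,"claw":1},
    {"ax":0,"ay":0,"az":0,"x":-5,"y":0,"z":0,"claw":1},
    {"ax":0,"ay":0,"az":0,"x":-5,"y":0,"z":0,"claw":1},
    {"ax":0,"ay":0,"az":0,"x":-5,"y":0,"z":0,"claw":1},
    {"ax":0,"ay":0,"az":0,"x":-5,"y":0,"z":0,"claw":1},
    {"ax":0,"ay":0,"az":0,"x":-5,"y":0,"z":0,"claw":1},
    {"ax":0,"ay":0,"az":0,"x":-5,"y":0,"z":0,"claw":1},
    {"ax":0,"ay":0,"az":0,"x":-5,"y":0,"z":0,"claw":1},
    {"ax":0,"ay":0,"az":0,"x":-5,"y":0,"z":0,"claw":1},
    {"ax":0,"ay":0,"az":0,"x":-5,"y":0,"z":0,"claw":1},
    {"ax":0,"ay":0,"az":0,"x":-5,"y":0,"z":0,"claw":1},
    {"ax":0,"ay":0,"az":0,"x":-3,"y":0,"z":0,"claw":1},
    {"ax":0,"ay":0,"az":0,"x":0,"y":0,"z":0,"claw":1},
    {"ax":0,"ay":0,"az":0,"x":0,"y":0,"z":0,"claw":1}
  ]
}}

```text
time: 10.75
tool_pos: [0.5173, -0.103, 0.0532]
eef_rot: [[-0.998, 0.062, -0.0], [0.062, 0.998, 0.0], [0.0, -0.0, -1.0]]
wrist_force: [-0.5, -0.2, 0.1]
grip_width: -0.0004
grip_force: 0.0
```

{"op": "step_arm", "data": {
  "increments": [
    {"ax":0,"ay":0,"az":0,"x":8,"y":0,"z":0,"claw":1},
    {"ax":0,"ay":0,"az":0,"x":7,"y":0,"z":0,"claw":1},
    {"ax":0,"ay":0,"az":0,"x":0,"y":0,"z":-20,"claw":1},
    {"ax":0,"ay":0,"az":0,"x":0,"y":0,"z":-20,"claw":1},
    {"ax":0,"ay":0,"az":0,"x":0,"y":0,"z":-20,"claw":1},
    {"ax":0,"ay":0,"az":0,"x":0,"y":0,"z":-20,"claw":1},
    {"ax":0,"ay":0,"az":0,"x":0,"y":0,"z":0,"claw":1},
    {"ax":0,"ay":0,"az":0,"x":16,"y":-30,"z":0,"claw":1},
    {"ax":0,"ay":0,"az":0,"x":16,"y":-30,"z":0,"claw":1},
    {"ax":0,"ay":0,"az":0,"x":16,"y":-30,"z":0,"claw":1},
    {"ax":0,"ay":0,"az":0,"x":0,"y":0,"z":0,"claw":1},
    {"ax":0,"ay":0,"az":0,"x":0,"y":0,"z":0,"claw":1}
  ]
}}

```text
time: 12.25
tool_pos: [0.4489, -0.1881, 0.1327]
eef_rot: [[-0.998, 0.062, -0.001], [0.062, 0.998, 0.001], [0.001, 0.001, -1.0]]
wrist_force: [-0.5, -0.6, -0.5]
grip_width: 0.0005
grip_force: 0.0
```

{"op": "step_arm", "data": {
  "increments": [
    {"ax":0,"ay":0,"az":0,"x":0,"y":0,"z":20,"claw":1},
    {"ax":0,"ay":0,"az":0,"x":0,"y":0,"z":20,"claw":1},
    {"ax":0,"ay":0,"az":0,"x":0,"y":0,"z":20,"claw":1},
    {"ax":0,"ay":0,"az":0,"x":0,"y":0,"z":20,"claw":1},
    {"ax":0,"ay":0,"az":0,"x":0,"y":0,"z":0,"claw":1},
    {"ax":0,"ay":0,"az":0,"x":-5,"y":0,"z":0,"claw":1},
    {"ax":0,"ay":0,"az":0,"x":-5,"y":0,"z":0,"claw":1},
    {"ax":0,"ay":0,"az":0,"x":-5,"y":0,"z":0,"claw":1},
    {"ax":0,"ay":0,"az":0,"x":-5,"y":0,"z":0,"claw":1},
    {"ax":0,"ay":0,"az":0,"x":-5,"y":0,"z":0,"claw":1},
    {"ax":0,"ay":0,"az":0,"x":-5,"y":0,"z":0,"claw":1},
    {"ax":0,"ay":0,"az":0,"x":-5,"y":0,"z":0,"claw":1},
    {"ax":0,"ay":0,"az":0,"x":-5,"y":0,"z":0,"claw":1},
    {"ax":0,"ay":0,"az":0,"x":-5,"y":0,"z":0,"claw":1},
    {"ax":0,"ay":0,"az":0,"x":-5,"y":0,"z":0,"claw":1},
    {"ax":0,"ay":0,"az":0,"x":-5,"y":0,"z":0,"claw":1},
    {"ax":0,"ay":0,"az":0,"x":-5,"y":0,"z":0,"claw":1},
    {"ax":0,"ay":0,"az":0,"x":-3,"y":0,"z":0,"claw":1},
    {"ax":0,"ay":0,"az":0,"x":0,"y":0,"z":0,"claw":1},
    {"ax":0,"ay":0,"az":0,"x":0,"y":0,"z":0,"claw":1}
  ]
}}

```text
time: 14.75
tool_pos: [0.5117, -0.1928, 0.0533]
eef_rot: [[-0.998, 0.062, -0.0], [0.062, 0.998, 0.0], [0.0, 0.0, -1.0]]
wrist_force: [-0.2, 0.4, -0.3]
grip_width: 0.0002
grip_force: 0.0
```

{"op": "step_arm", "data": {
  "increments": [
    {"ax":0,"ay":0,"az":0,"x":8,"y":0,"z":0,"claw":1},
    {"ax":0,"ay":0,"az":0,"x":7,"y":0,"z":0,"claw":1},
    {"ax":0,"ay":0,"az":0,"x":0,"y":0,"z":-25,"claw":1},
    {"ax":0,"ay":0,"az":0,"x":0,"y":0,"z":-25,"claw":1},
    {"ax":0,"ay":0,"az":0,"x":0,"y":0,"z":-25,"claw":1},
    {"ax":0,"ay":0,"az":0,"x":0,"y":0,"z":-25,"claw":1},
    {"ax":0,"ay":0,"az":0,"x":0,"y":0,"z":-25,"claw":1},
    {"ax":0,"ay":0,"az":0,"x":0,"y":0,"z":-25,"claw":1},
    {"ax":0,"ay":0,"az":0,"x":0,"y":0,"z":0,"claw":1},
    {"ax":0,"ay":0,"az":0,"x":0,"y":0,"z":0,"claw":1}
  ]
}}

```text
time: 16.0
tool_pos: [0.4961, -0.1916, 0.2026]
eef_rot: [[-0.998, 0.062, -0.001], [0.062, 0.998, 0.0], [0.001, 0.0, -1.0]]
wrist_force: [-0.4, 0.4, 0.6]
grip_width: -0.0001
grip_force: 0.0
```

```bash
python3 - <<'E'
from workcell import *
import cv2
s=snapshot("side");b=cv2.resize(s["color"][110:255,255:375],None,fx=4,fy=4,interpolation=cv2.INTER_CUBIC)
cv2.imwrite("pics/b3.png",b)
E
```

```text
(no output)
```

View pics/b3.png

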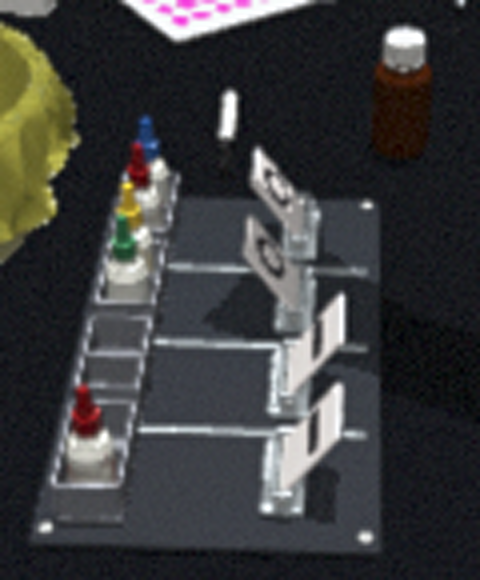

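The side view shows the tags of the two full bins (crop px 275,185 and 268,255) ring side up. The other two (318,335 and 312,430) show the bar, and nothing else has moved.

```bash
python3 -c "
from workcell import *
print(job_done())"
```

```text
the job is handed in; nothing more can be done
None
```

I pushed over the three wrong tags: the two full bins' tags now lean back (ring showing), and the tags of the one-bottle and empty bins lean toward the robot (bar showing). In the last picture nothing else had moved, and the job is handed in; it returned no verdict.

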